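Set and lock the quick-release clamp on the horseshoe

ROBOT

A 7-joint arm with a two-finger parallel gripper is mounted at the origin on a cart in front of the work surface, level with it; the furniture and walls round the work are solid. World frame = base frame: x ahead of the robot, y to its left, z up, the work surface at z = 0. Lengths are in m, angles in rad, forces in N, time in s.
With the tool pointing down it reaches from about 0.4 to 0.85 m from the base axis. Payload 10.4 kg.
Tool frame: the origin (TCP) lies midway between the tips of the shut fingers; the grasp point (between the pads) lies 19 mm behind it (manip.hold_point_z is the distance from the TCP to the grasp point, in m); z points along the fingers, y is the line along which they close (so a half turn about z gives the same grasp; the last joint's range is limited). The gripper opens to 85 mm and grips with 20 to 120 N. Pads are 22 mm wide; open, the fingers measure 114 mm over their backs; the gripper's body (76 mm by 85 mm) begins 54 mm behind the grasp point. The pads swing forward as they close: fully open they stand 13 mm farther back than shut.
Start: joints at [-1.185, 0.332, -0.065, 1.46, 0.022, 1.35, -0.088], TCP at [0.248, 0.574, 0.231] pointing down, gripper open.
Joint ranges: [-2.6, 2.6], [-0.5, 2.12], [-1.47, 1.34], [0.16, 2.42], [-1.27, 4.41], [0.06, 2.06], [-2.6, 2.6]. Speed limits (rad/s): [2.22, 2.22, 2.79, 2.79, 3.14, 3.14, 3.14].

INTERFACE

Orientations are given as a unit quaternion [x, y, z, w].
In Python, from workcell import manip, eyes, job gives the robot as it stands.
- The arm moves only by the shell command python3 -m crank 'ROWS' [FORCE]. ROWS is JSON, a list that holds one entry, the list of rows, each a list of 7 numbers: the finger opening in cm, from 0 to 8.54, then the shift along the world's x, y, z in cm, then the turn, a rotation vector about the world's x, y, z in degrees. In form: [[[hand, x, y, z, ax, ay, az], ...]]. A call has 1 to 20 rows; each row shifts and turns the commanded pose from where the row before left it; what a row does not reach is not made up. A row lasts 1/8 s, in which the tool goes at most 62.5 mm and 10.7 degrees, less where a joint would pass 70% of its speed; a pose out of reach is approached as far as the arm can. A call with a gripper value outside its range is refused whole. The fingers move at their own pace and stop on an object; FORCE is the grip in N (left out, the last holds). Time passes only in rows, so rows that do not move let the fingers close. It gives the time, the measured TCP pose, the force, the opening and the grip force at its end, in the units of the state.
- manip.get_obs(): the state, without advancing time (a new reading comes with each control period).
- eyes.camera(name): name is "side" or "top"; returns (picture, depth): 480x640x3 uint8, red, green, blue; 480x640 float32, m along the optical axis (not along the pixel's ray), 0 where there is no reading.
- eyes.camera_params(name): a dict with "fx", "fy", "cx", "cy" (pixels), "dist" ([k1, k2, p1, p2, k3] as OpenCV has them; the pictures are not rectified), "world_from_camera" (4x4, takes a point from camera to world coordinates). Camera axes: x right, y down, z forward; pixel columns grow to the right and rows downward; lengths in m; the calibration is good to about 2 mm. A picture is of the moment at which its call begins. camera_params takes no time and is no camera call.
- job.hand_in(): hands the job in; it is judged then, once.
The state is a dict: "clock": time; "joint_pos": joint angles; "joint_velocities": joint speeds; "tau": joint torques, N m; "position": TCP position; "ee_rot": TCP orientation; "ft_force": force on the tool from outside, world axes, zero at the start; "torque": the same for the moment, N m; "grip_width": opening from 0.0 (shut) to 1.0 (fully open); "grasp_force": force on a finger pad.
Only numpy, scipy, OpenCV 4.12 (cv2) and the standard library are available. Lean on these libraries where they do the work, as an engineer would, in place of code of your own. Each camera call takes 0.05 s, during which the arm holds its last target. There are 200 camera calls.

TASK

Tighten the quick-release clamp that holds the horseshoe: first turn its wing nut clockwise, seen from above, about a quarter turn until it comes up tight with the wings square across the strap, and only then flip its cam lever down until it is fully closed. Leave the clamp with the round bar as it is.

Things in the scene. Friction and masses are not known exactly. Their poses are not given: they have to be found in the camera images.
- shoe_nut_grip (a point): Centre of the steel wings of the wing nut on the clamp that holds the horseshoe, on its upright axis, 74 mm above the table. The wings are an upright blade 54 mm long, 9 mm thick, 32 mm tall (58 to 90 mm above the table), free on both sides down to the strap's top at 41 mm. x runs along the wings (either way is the same), y across their thickness, z up; it turns with the nut.
- shoe_nut (a joint): Turn of that wing nut, rad, growing clockwise seen from above. It starts at 0.15 to 0.45 with the wings roughly along the strap (0 is exactly along); at 1.57 they stand square across it. It comes up against a stop at 1.70. It moves stiffly (about 0.1 N m), stays where it is left and does not rise.
- shoe_pivot (a point): Middle of the cam lever's hinge on the same clamp, 57 mm above the table; fixed. x runs along the strap, from the nut to the horseshoe, and is the hinge's axis; y to the left of that; z up. The nut's axis is 100 mm back along -x. At lever angle q the centre of the lever's knob is at (0, -0.1 cos q, 0.1 sin q) m in this frame.
- shoe_knob (a point): Centre of that lever's black ball knob, 24 mm in diameter, 100 mm from the hinge at the end of a steel rod 10 mm thick. It moves with the lever, which is found standing open, nearly upright and leaning to its closing side; closed it lies level along the pivot's -y, the knob 57 mm above the table.
- shoe_lever (a joint): Angle of that lever, rad: 0 fully closed (level, against its stop), growing as it rises; it is found at 1.15 to 1.45 (1.57 is upright). It moves stiffly (about 0.22 N m, some 2.5 N at the knob) and stays where it is left.
- bar_nut (a joint): Turn of the wing nut of the other, identical clamp, which holds a straight round bar 15 mm thick; read in the same way. Leave it alone.
- bar_lever (a joint): Angle of the cam lever of that other clamp, read in the same way; it stands open too. Leave it alone.

How it is judged:
By the outcome, as a careful person would: the job done as asked, in the order asked, and still so for the second after the job is handed in, with the robot touching nothing.
It also fails if it takes over 45 s, if anything falls off the work surface, if the arm or the gripper's body presses on something with over 40 N, if the wrist force passes 120 N, or if a joint passes its speed limit or range.

## Working session

There is one attempt and no reset: what is moved stays moved. The work goes in short steps, Python scripts to look and compute and a shell command to move; the robot and the scene stay as the last step left them, time stands still between calls to the robot, and variables do not carry over. Pictures are saved under pics/ and viewed, at most 10 in all, crops included, and the job is handed in when it is done.

```bash
mkdir -p pics; python3 - <<'E'
from workcell import manip,eyes
import cv2,numpy as np
for n in("top","side"):
    p,d=eyes.camera(n); cv2.imwrite(f"pics/{n}0.png",p[...,::-1]); np.savez(f"pics/{n}0.npz",p=p,d=d)
    c=eyes.camera_params(n); print({k:np.round(v,3).tolist() for k,v in c.items()})
s=manip.get_obs(); print({k:np.round(v,3).tolist() for k,v in s.items()}, manip.hold_point_z)
E
```

```text
{'fx': 616.328, 'fy': 616.328, 'cx': 320.091, 'cy': 239.552, 'dist': [0.006, 0.0, 0.0, 0.0, 0.0], 'world_from_camera': [[0.005, -0.987, 0.16, 0.324], [-1.0, -0.009, -0.026, 0.004], [0.027, -0.16, -0.987, 1.129], [0.0, 0.0, 0.0, 1.0]]}
{'fx': 591.37, 'fy': 591.37, 'cx': 320.333, 'cy': 242.405, 'dist': [-0.105, 0.0, 0.0, 0.0, 0.0], 'world_from_camera': [[0.829, -0.341, 0.442, 0.0], [-0.558, -0.539, 0.631, -0.702], [0.023, -0.77, -0.637, 0.817], [0.0, 0.0, 0.0, 1.0]]}
{'clock': 0.1, 'joint_pos': [-1.185, 0.333, -0.065, 1.461, 0.022, 1.35, -0.088], 'joint_velocities': [0.0, -0.002, -0.001, -0.001, -0.0, -0.001, 0.001], 'tau': [0.003, -62.675, 0.05, -39.242, 0.016, 0.007, 0.0], 'position': [0.248, 0.573, 0.231], 'ee_rot': [0.203, 0.979, -0.001, -0.0], 'ft_force': [-0.341, 0.686, -0.352], 'torque': [0.023, -0.018, -0.081], 'grasp_force': 0.0, 'grip_width': 0.997} 0.0187
```

View pics/top0.png

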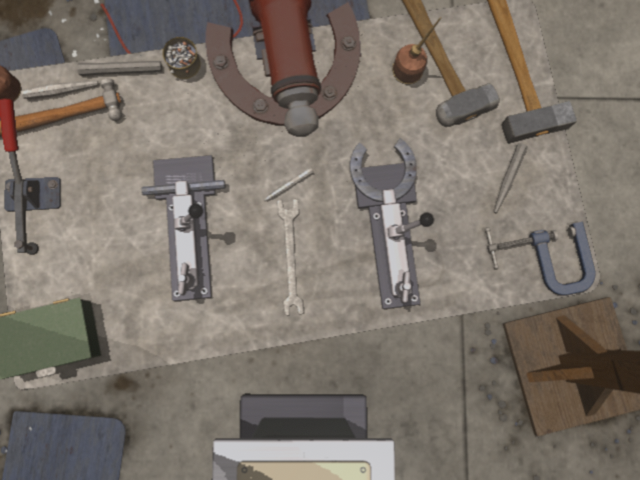

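View pics/side0.png

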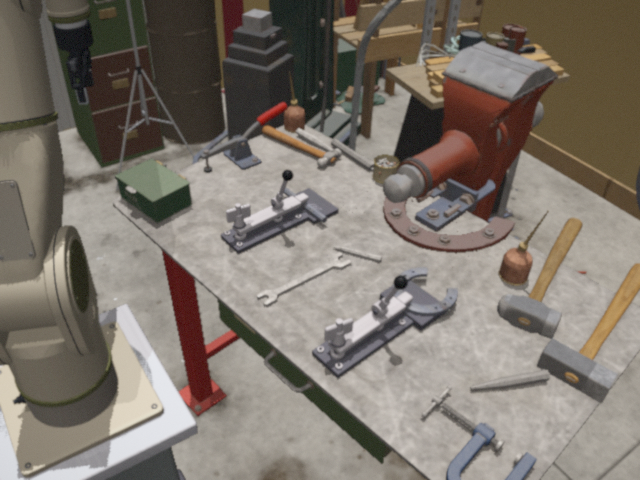

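The horseshoe clamp is the right-hand one in the top view: horseshoe at about (383,170), knob at (426,219), nut near (405,288). In the side view its knob is at (400,283) and its nut near (340,332). I'll enlarge both.

```bash
python3 - <<'E'
import cv2,numpy as np
a=np.load("pics/top0.npz")["p"][180:320,350:450,::-1]; b=np.load("pics/side0.npz")["p"][260:380,300:440,::-1]
a=cv2.resize(a,None,fx=4,fy=4,interpolation=cv2.INTER_CUBIC); b=cv2.resize(b,None,fx=2.8,fy=2.8,interpolation=cv2.INTER_CUBIC)
o=np.zeros((560,800,3),np.uint8); o[:560,:400]=a; o[:336,402:794]=b[:, :392]
cv2.imwrite("pics/crop0.png",o)
E
```

```text
(no output)
```

View pics/crop0.png

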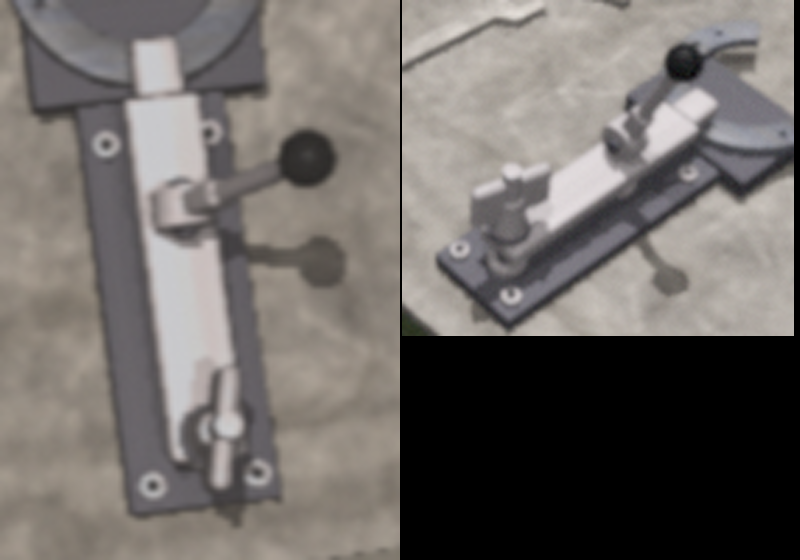

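The crop (4x from (350,180) on the left, 2.8x from (300,260) on the right) shows the wings nearly along the strap. Wing ends are at crop (230,370) and (220,487), the cap at (228,425) and (513,172), and the knob at (306,158) and (683,61).

```bash
cat > h.py <<'E'
from workcell import manip,eyes
import cv2,numpy as np
def ray(n,u,v):
    c=eyes.camera_params(n);K=np.array([[c["fx"],0,c["cx"]],[0,c["fy"],c["cy"]],[0,0,1]])
    x=cv2.undistortPoints(np.array([[[u,v]]],float),K,np.array(c["dist"]))[0,0]
    T=np.array(c["world_from_camera"]); return T[:3,3],T[:3,:3]@np.array([x[0],x[1],1])
def plane(n,u,v,z):
    o,d=ray(n,u,v); return o+d*(z-o[2])/d[2]
def tri(a,b):
    o1,d1=ray("top",*a);o2,d2=ray("side",*b)
    s=np.linalg.lstsq(np.c_[d1,-d2],o2-o1,rcond=None)[0]
    p,q=o1+s[0]*d1,o2+s[1]*d2; return (p+q)/2,np.linalg.norm(p-q)
E
python3 - <<'E'
from h import *
np.set_printoptions(precision=4,suppress=True)
t=lambda x,y:(350+x/4,180+y/4); s=lambda x,y:(300+(x-402)/2.8,260+y/2.8)
print("knob",tri(t(306,158),s(683,61)))
print("cap",tri(t(228,425),s(513,170)))
P=lambda x,y,z:plane("top",*t(x,y),z)
A,B=P(230,370,.09),P(220,487,.09); print("wing",A,B,(A+B)/2,np.linalg.norm(A-B),np.degrees(np.arctan2(*(A-B)[1::-1])))
for z,a,b in((.041,(130,100),(175,460)),(.041,(197,97),(235,370)),(.01,(80,115),(132,513)),(.01,(225,95),(280,497))):
    a,b=P(*a,z),P(*b,z); print("edge",a,b,np.degrees(np.arctan2(*(a-b)[1::-1])))
print("wing side", plane("side",*s(473,192),.09),plane("side",*s(548,165),.09))
E
```

```text
knob (array([ 0.5187, -0.1952,  0.1488]), np.float64(0.0008279176902604164))
cap (array([ 0.4151, -0.1709,  0.0934]), np.float64(0.0019055086699865573))
wing [ 0.4379 -0.1723  0.09  ] [ 0.3883 -0.1672  0.09  ] [ 0.4131 -0.1698  0.09  ] 0.049848411984101136 -5.884422966069698
edge [ 0.5656 -0.1373  0.041 ] [ 0.4031 -0.1555  0.041 ] 6.373287291312319
edge [ 0.5673 -0.1678  0.041 ] [ 0.4433 -0.1829  0.041 ] 6.919284468701995
edge [ 0.5651 -0.118   0.01  ] [ 0.3812 -0.1402  0.01  ] 6.875456117760344
edge [ 0.5754 -0.1858  0.01  ] [ 0.3889 -0.2076  0.01  ] 6.681826611131085
wing side [ 0.388  -0.1704  0.09  ] [ 0.4379 -0.1768  0.09  ]
```

```bash
python3 -m crank '[[[8.5,4,-3.5,0,0,0,1],[8.5,4,-3.5,0,0,0,1],[8.5,4,-3.5,0,0,0,1],[8.5,4,-3.5,0,0,0,1],[8.5,4,-3.5,0,0,0,1],[8.5,0.5,-5,0,0,0,1],[8.5,0.5,-5,0,0,0,1],[8.5,0.5,-5,0,0,0,1],[8.5,0.5,-5,0,0,0,1],[8.5,0.5,-5,0,0,0,1],[8.5,0.5,-5,0,0,0,1],[8.5,0.5,-5,0,0,0,1],[8.5,0.5,-5,0,0,0,1],[8.5,-1.8,-4.2,0,0,0,1],[8.5,-1.8,-4.2,0,0,0,1],[8.5,-1.8,-4.2,0,0,0,1],[8.5,-1.8,-4.2,0,0,0,1],[8.5,0,0,0,0,0,0]]]'
cat >> h.py <<'E'
from scipy.spatial.transform import Rotation as R
def st():
    s=manip.get_obs();r=R.from_quat(s["ee_rot"]).as_matrix()
    print("t",s["clock"],"p",np.round(s["position"],4),"yawY",np.round(np.degrees(np.arctan2(r[1,1],r[0,1])),2),"z",np.round(r[:,2],3),"j",np.round(s["joint_pos"],2),"F",np.round(s["ft_force"],1),"M",np.round(s["torque"],2),"w",s["grip_width"],s["grasp_force"])
E
python3 -c "from h import *;st()"
```

```text
clock: 2.35
position: [0.4149, -0.1724, 0.2314]
ee_rot: [0.059, 0.998, 0.0, 0.0]
ft_force: [0.8, 0.7, 0.3]
grip_width: 0.999
grasp_force: 0.0
t 2.35 p [ 0.4149 -0.1724  0.2314] yawY 83.26 z [ 0.  0. -1.] j [-0.27 -0.1   0.54  1.92  0.05  1.3   1.7 ] F [0.8 0.7 0.3] M [ 0.06 -0.02 -0.04] w 0.9988028411796191 0.0
```

```bash
python3 -m crank '[[[4,0,0.2,-4,0,0,0.5],[4,0,0,-4,0,0,0],[4,0,0,-4,0,0,0],[4,0,0,-3,0,0,0],[4,0,0,-1.6,0,0,0],[4,0,0,-1,0,0,0],[4,0,0,0,0,0,0]]]' 30; python3 - <<'E'
from h import *
st()
a,_=eyes.camera("top");b,_=eyes.camera("side")
o=np.hstack([cv2.resize(a[180:330,340:450],(396,540)),cv2.resize(b[230:380,290:400],(396,540))])
cv2.imwrite("pics/n1.png",o[...,::-1])
E
```

```text
clock: 3.22
position: [0.4163, -0.167, 0.055]
ee_rot: [0.051, 0.999, 0.0, -0.001]
ft_force: [0.5, -0.4, 0.4]
grip_width: 0.468
grasp_force: 0.0
t 3.225 p [ 0.4163 -0.167   0.055 ] yawY 84.1 z [-0.001  0.    -1.   ] j [-0.25  0.14  0.56  2.13 -0.1   0.9   1.84] F [ 0.5 -0.4  0.4] M [-0.02  0.03  0.04] w 0.46793200928583584 0.0
```

View pics/n1.png

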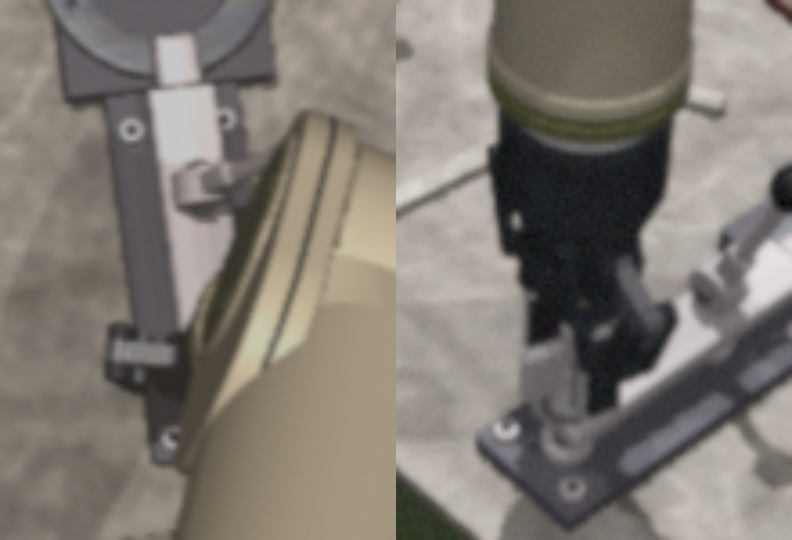

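The fingers straddle the wings: in the side panel one finger shows on the near side at about (640,330), with the blade at about (550,370). I'll centre by 2–3 mm and close.

```bash
python3 -m crank '[[[4,-0.2,-0.3,0,0,0,0],[0,0,0,0,0,0,0],[0,0,0,0,0,0,0],[0,0,0,0,0,0,0],[0,0,0,0,0,0,0],[0,0,0,0,0,0,0],[0,0,0,0,0,0,0]]]' 30; python3 -c "from h import *;st()"
```

```text
clock: 4.2
position: [0.4146, -0.1707, 0.0558]
ee_rot: [0.052, 0.999, 0.0, 0.0]
ft_force: [-2.5, -0.8, 6.6]
grip_width: 0.211
grasp_force: 29.4
t 4.2 p [ 0.4146 -0.1707  0.0558] yawY 84.07 z [ 0. -0. -1.] j [-0.24  0.14  0.57  2.13 -0.1   0.9   1.85] F [-2.5 -0.8  6.6] M [-0.17  0.5   0.02] w 0.21084663914935617 29.365061419084668
```

```bash
python3 -m crank '[[[4,0,0,0,0,0,0],[4,0,0,1,0,0,0],[4,0,0,0,0,0,0],[0,0,0,0,0,0,0],[0,0,0,0,0,0,0],[0,0,0,0,0,0,0],[0,0,0,0,0,0,0],[0,0,0,0,0,0,0]]]' 30; python3 -c "from h import *;st()"
```

```text
clock: 5.2
position: [0.4145, -0.1707, 0.0655]
ee_rot: [0.052, 0.999, -0.0, 0.0]
ft_force: [-1.5, -1.2, 4.8]
grip_width: 0.186
grasp_force: 29.3
t 5.2 p [ 0.4145 -0.1707  0.0655] yawY 84.06 z [ 0. -0. -1.] j [-0.25  0.12  0.57  2.12 -0.08  0.92  1.83] F [-1.5 -1.2  4.8] M [-0.36  0.34  0.04] w 0.18638320112819187 29.307126965140924
```

```bash
python3 -m crank '[[[0,0,0,0,0,0,-8],[0,0,0,0,0,0,-8],[0,0,0,0,0,0,-8],[0,0,0,0,0,0,-8],[0,0,0,0,0,0,-8]]]' 40; python3 -c "from h import *;st()"; python3 -m crank '[[[0,0,0,0,0,0,-8],[0,0,0,0,0,0,-8],[0,0,0,0,0,0,-8],[0,0,0,0,0,0,-8],[0,0,0,0,0,0,-6],[0,0,0,0,0,0,0],[0,0,0,0,0,0,0]]]' 40; python3 -c "from h import *;st()"
```

```text
clock: 5.82
position: [0.4146, -0.1706, 0.0655]
ee_rot: [0.392, 0.92, 0.0, 0.0]
ft_force: [-1.8, -0.8, 6.9]
grip_width: 0.182
grasp_force: 39.1
t 5.825 p [ 0.4146 -0.1706  0.0655] yawY 43.82 z [ 0. -0. -1.] j [-0.3   0.12  0.63  2.12 -0.09  0.92  1.14] F [-1.8 -0.8  6.9] M [-0.16  0.39  0.08] w 0.1815890397901607 39.08296668261755
clock: 6.7
position: [0.4147, -0.1705, 0.0655]
ee_rot: [0.669, 0.744, 0.0, 0.0]
ft_force: [-0.7, -0.2, 5.7]
grip_width: 0.183
grasp_force: 39.0
t 6.7 p [ 0.4147 -0.1705  0.0655] yawY 6.08 z [ 0. -0. -1.] j [-0.36  0.13  0.69  2.12 -0.1   0.92  0.49] F [-0.7 -0.2  5.7] M [-0.1   0.23  0.  ] w 0.18276199946356958 39.00267475308283
```

```bash
python3 -m crank '[[[4,0,0,0,0,0,0],[4,0,0,0,0,0,0],[4,0,0,4,0,0,0],[4,0,0,5,0,0,0],[4,0,3,5,0,0,0],[4,0,5,2,0,0,0],[4,0,5,0,0,0,0],[4,0,5,0,0,0,0],[4,0,5,0,0,0,0],[4,0,0,0,0,0,0]]]' 40; python3 - <<'E'
from h import *
st()
a,_=eyes.camera("top");b,_=eyes.camera("side")
o=np.hstack([cv2.resize(a[180:320,350:450],(400,560),interpolation=2),cv2.resize(b[260:400,300:400],(400,560),interpolation=2)])
cv2.imwrite("pics/n2.png",o[...,::-1])
E
```

```text
clock: 7.95
position: [0.4139, 0.0628, 0.225]
ee_rot: [0.666, 0.746, -0.0, -0.0]
ft_force: [0.6, -1.5, -0.4]
grip_width: 0.465
grasp_force: 0.0
t 7.95 p [0.4139 0.0628 0.225 ] yawY 6.41 z [-0.001 -0.    -1.   ] j [-0.63 -0.15  0.34  1.99  0.05  1.3  -0.2 ] F [ 0.6 -1.5 -0.4] M [-0.06 -0.   -0.03] w 0.4654169183068035 0.0
```

View pics/n2.png

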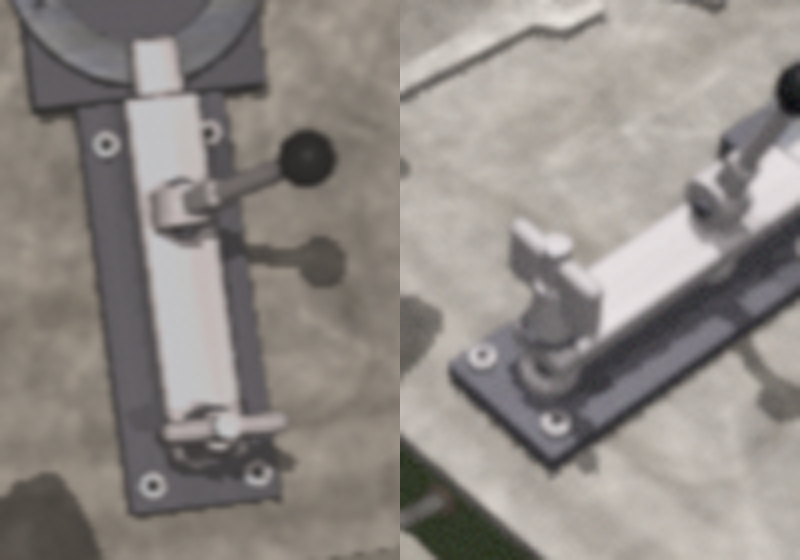

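The wings now stand across the strap: in the top panel, ends at (164,431) and (286,421). In the side panel the top edge runs from (516,226) to (601,285).

```bash
python3 - <<'E'
from h import *
t=lambda x,y:(350+x/4,180+y/4); s=lambda x,y:(300+(x-400)/4,260+y/4)
A,B=plane("top",*t(286,421),.09),plane("top",*t(164,431),.09);print(A,B,np.degrees(np.arctan2(*(A-B)[1::-1])))
A,B=plane("side",*s(601,285),.09),plane("side",*s(518,222),.09);print(A,B,np.degrees(np.arctan2(*(A-B)[1::-1])))
p,_=eyes.camera("top");g=p[278:294,385:428].astype(int);m=(g.min(2)>140).astype(np.uint8)
print("\n".join("".join(".#"[v] for v in r) for r in m))
E
```

```text
[ 0.41639162 -0.19575362  0.09      ] [ 0.41175861 -0.1438329   0.09      ] -84.90086750797366
[ 0.41898837 -0.19737268  0.09      ] [ 0.41045119 -0.14980407  0.09      ] -79.82540026518669
......##################...................
.......#################...................
.......#################...................
.......#######.......###...................
.......######.........##...................
.......####........######..................
........###........#################.......
................#..#################.......
........###########################........
.......###########.########................
.......#########....#####..................
......................#....................
...........................................
..................###......................
...........................................
...........................................
```

```bash
python3 -m crank '[[[5,1.75,-4.3,0,0,0,0.4],[5,1.75,-4.3,0,0,0,0],[5,1.75,-4.3,0,0,0,0],[5,1.75,-4.3,0,0,0,0],[5,1.75,-4.3,0,0,0,0],[5,1.75,-4.3,0,0,0,0],[5,0,0,0,0,0,0],[5,0,0,0,0,0,0]]]'; python3 - <<'E'
from h import *
st()
P=np.array([.5139,-.1588,.057]);e=np.array([.118,-.993,0]);k=lambda q:P+.1*(np.cos(q)*e+np.sin(q)*np.array([0,0,1]))-[0,0,.0187]
qs=np.linspace(1.187,0,11)
print(np.round(k(qs[0]),4),np.round(100*np.diff([k(q) for q in qs],axis=0),2))
E
```

```text
clock: 9.1
position: [0.5188, -0.199, 0.2252]
ee_rot: [0.667, 0.745, -0.0, -0.0]
ft_force: [-1.0, 0.9, 1.3]
grip_width: 0.586
grasp_force: 0.0
t 9.1 p [ 0.5188 -0.199   0.2252] yawY 6.39 z [-0.001  0.    -1.   ] j [-0.32  0.21  0.7   1.69 -0.14  1.3   0.52] F [-1.   0.9  1.3] M [-0.   -0.01 -0.01] w 0.5859021807005949 0.0
[ 0.5183 -0.196   0.131 ] [[ 0.13 -1.06 -0.51]
 [ 0.12 -1.   -0.63]
 [ 0.11 -0.92 -0.75]
 [ 0.1  -0.82 -0.85]
 [ 0.09 -0.72 -0.94]
 [ 0.07 -0.6  -1.02]
 [ 0.06 -0.48 -1.09]
 [ 0.04 -0.34 -1.13]
 [ 0.02 -0.21 -1.17]
 [ 0.01 -0.07 -1.18]]
```

```bash
python3 -m crank '[[[5,0,0.3,-3,0,0,0.4],[5,0,0,-3,0,0,0],[5,0,0,-2,0,0,0],[5,0,0,-1.4,0,0,0],[5,0,0,0,0,0,0],[0,0,0,0,0,0,0],[0,0,0,0,0,0,0],[0,0,0,0,0,0,0],[0,0,0,0,0,0,0],[0,0,0,0,0,0,0]]]' 40; python3 -c "from h import *;st()"
```

```text
clock: 10.35
position: [0.5189, -0.1963, 0.1323]
ee_rot: [0.664, 0.748, -0.0, -0.0]
ft_force: [-5.5, -1.2, 5.5]
grip_width: 0.252
grasp_force: 38.9
t 10.35 p [ 0.5189 -0.1963  0.1323] yawY 6.83 z [-0. -0. -1.] j [-0.3   0.3   0.68  1.8  -0.2   1.11  0.57] F [-5.5 -1.2  5.5] M [-0.23  1.28  0.04] w 0.2522874090219966 38.949841260910034
```

```bash
python3 -m crank '[[[0,0.13,-1.06,-0.5,0,0,0],[0,0.12,-1,-0.63,0,0,0],[0,0.11,-0.92,-0.75,0,0,0],[0,0.1,-0.82,-0.85,0,0,0],[0,0.09,-0.72,-0.94,0,0,0]]]' 40; python3 -c "from h import *;st()"
```

```text
clock: 10.98
position: [0.5246, -0.2418, 0.0952]
ee_rot: [0.664, 0.748, -0.0, 0.0]
ft_force: [-4.6, -0.2, 5.9]
grip_width: 0.257
grasp_force: 41.1
t 10.975 p [ 0.5246 -0.2418  0.0952] yawY 6.82 z [ 0. -0. -1.] j [-0.19  0.4   0.67  1.78 -0.28  1.06  0.69] F [-4.6 -0.2  5.9] M [ 0.05  1.03 -0.04] w 0.25655468960248823 41.094467639923096
```

```bash
python3 -m crank '[[[0,0.07,-0.6,-1.02,0,0,0],[0,0.06,-0.48,-1.09,0,0,0],[0,0.04,-0.34,-1.13,0,0,0],[0,0.02,-0.21,-1.17,0,0,0],[0,0,-0.07,-1.1,0,0,0],[0,0,0,-0.2,0,0,0],[0,0,0,0,0,0,0]]]' 40; python3 -c "from h import *;st()"
```

```text
clock: 11.85
position: [0.5266, -0.2582, 0.0373]
ee_rot: [0.664, 0.748, -0.0, 0.0]
ft_force: [-3.3, -5.1, -1.2]
grip_width: 0.253
grasp_force: 43.4
t 11.85 p [ 0.5266 -0.2582  0.0373] yawY 6.85 z [-0.    -0.001 -1.   ] j [-0.13  0.5   0.63  1.79 -0.35  0.97  0.77] F [-3.3 -5.1 -1.2] M [-0.83  0.54 -0.03] w 0.25333619823571446 43.39434206485748
```

```bash
for i in 1 2; do python3 -m crank '[[[0,0,0,-0.2,0,0,0],[0,0,0,0,0,0,0]]]' 40; done
```

```text
clock: 12.1
position: [0.5266, -0.2581, 0.0355]
ee_rot: [0.663, 0.748, -0.0, 0.0]
ft_force: [-2.8, -4.1, -0.3]
grip_width: 0.258
grasp_force: 43.5
clock: 12.35
position: [0.5266, -0.2579, 0.0335]
ee_rot: [0.663, 0.748, -0.0, -0.0]
ft_force: [-4.7, -4.0, 1.8]
grip_width: 0.253
grasp_force: 43.6
```

```bash
for i in 1 2 3; do python3 -m crank '[[[0,0,0,-0.15,0,0,0],[0,0,0,0,0,0,0]]]' 40|sed -n '2p;4p'; done; python3 - <<'E'
from h import *
a,_=eyes.camera("top");b,_=eyes.camera("side")
o=np.hstack([cv2.resize(a[180:320,350:450],(400,560),interpolation=2),cv2.resize(b[240:380,350:450],(400,560),interpolation=2)])
cv2.imwrite("pics/n3.png",o[...,::-1])
E
```

```text
position: [0.5266, -0.2578, 0.0324]
ft_force: [-6.1, -2.4, 5.5]
position: [0.5267, -0.2579, 0.032]
ft_force: [-10.7, 0.0, 19.4]
position: [0.5267, -0.2579, 0.0307]
ft_force: [-11.9, 1.4, 21.4]
```

View pics/n3.png

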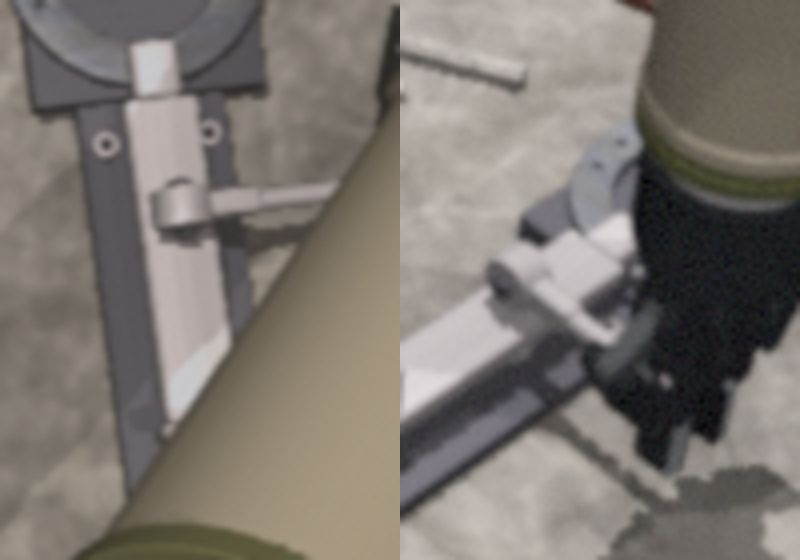

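The lever looks level, with the rod in the top panel at about (220–330,190), and the force jumped to about 20 N, so it is on its stop. I'll release, retreat and check.

```bash
python3 -m crank '[[[5,0,0,0,0,0,0],[5,0,0,0,0,0,0],[5,0,0,0,0,0,0],[5,0,0,3,0,0,0],[5,0,0,5,0,0,0],[5,0,0,5,0,0,0],[5,0,0,5,0,0,0],[5,-1.5,4.5,0,0,0,0],[5,-1.5,4.5,0,0,0,0],[5,-1.5,4.5,0,0,0,0],[5,-1.5,4.5,0,0,0,0],[5,-1.5,4.5,0,0,0,0],[5,-1.5,4.5,0,0,0,0],[5,0,4.5,0,0,0,0],[5,0,0,0,0,0,0]]]' 40; python3 - <<'E'
from h import *
a,_=eyes.camera("top");b,_=eyes.camera("side")
o=np.hstack([cv2.resize(a[180:320,350:450],(400,560),interpolation=2),cv2.resize(b[260:400,325:425],(400,560),interpolation=2)])
cv2.imwrite("pics/n4.png",o[...,::-1])
E
```

```text
clock: 15.08
position: [0.4364, 0.0606, 0.209]
ee_rot: [0.661, 0.75, 0.0, -0.0]
ft_force: [0.3, 0.3, 0.1]
grip_width: 0.581
grasp_force: 0.0
```

View pics/n4.png

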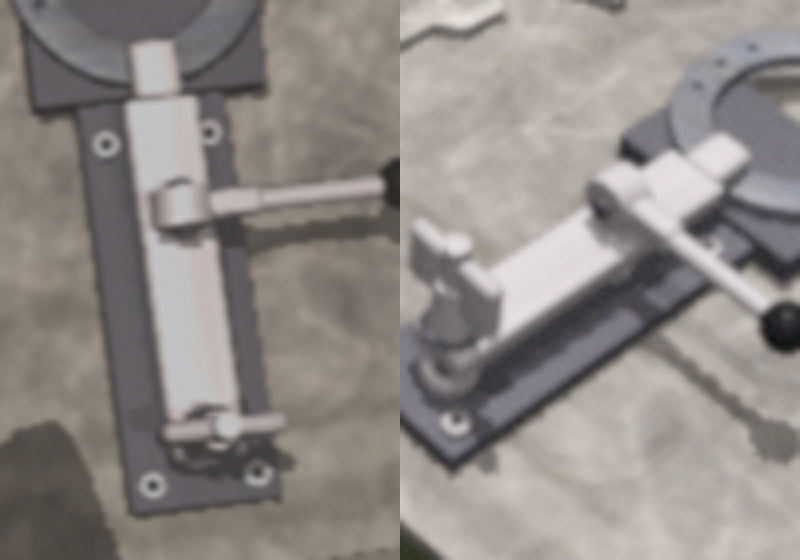

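The lever is down and the nut is still square across the strap. I'll triangulate the knob (top near (451,226), side near (421,341)) to confirm it is closed.

```bash
python3 - <<'E'
from h import *
def blob(n,r):
    p,_=eyes.camera(n);y0,y1,x0,x1=r;m=(p[y0:y1,x0:x1].max(2)<50).astype(np.uint8)
    k,l,s,c=cv2.connectedComponentsWithStats(m);i=1+s[1:,4].argmax();print(n,s[i]);x,y,w,h,_=s[i];return x0+x+(w-1)/2,y0+y+(h-1)/2
a=blob("top",(210,245,435,475));b=blob("side",(325,360,408,440));print(a,b,tri(a,b))
E
```

```text
top [11 10 10 12 67]
side [ 8 12 11 11 82]
(np.float64(450.5), np.float64(225.5)) (np.float64(421.0), np.float64(342.0)) (array([ 0.52703592, -0.2572546 ,  0.05292429]), np.float64(0.00034891833829377936))
```

```bash
python3 -c "
from workcell import job;print(job.hand_in())"
```

```text
the job is handed in; nothing more can be done
None
```

I turned the horseshoe clamp's wing nut square across the strap (about 1.6 rad by the top camera), then closed its cam lever onto its stop. The robot never went to the round-bar clamp, and I handed the job in at about 15 s.

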